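Push the long chock home into its corner stop

TASK

Push the longer of the two hardwood chocks back across the bench until it lies flat against the long oak batten, then slide it along the batten until its end is up against the short cheek, so that it sits fully home in the corner. Do it all by pushing with the fingers: the chock stays flat on the bench and is never lifted or tipped. Leave the short chock, the grease pot and everything else lying about where it is.

Things in the scene. Friction and masses are not known exactly. Their poses are not given: they have to be found in the camera images.
- stop: oak L-shaped stop fixed to the bench. Origin: its inner corner, on the bench top. The batten (long leg) runs 500 mm from the corner along the stop's -y; working face x = 0, looking along -x, roughly to the robot. The cheek (short leg) runs 100 mm from the corner along -x; working face y = 0, looking along -y. Both 30 mm thick, 35 mm high. Turned up to 7 degrees from the world axes
- long_chock: long hardwood chock: 120 mm along its y, 60 mm along its x, upright sides; end humps 50 mm high, middle 30 mm; 0.17 to 0.35 kg, slides at 1 to 5 N. Origin: centre of its underside. Starts some 150 mm in front of the batten, within 20 degrees of parallel to it, near the cheek or near the batten's other end (short chock at the other place). Home, its origin is at x -30, y -60 mm of the stop
- short_chock: the short hardwood chock (a bystander): same saddle shape as the long one but 80 mm long, 45 mm deep, 35 mm high; origin at the centre of its underside, own y along its length
- grease_pot: closed tin grease pot, 60 mm across, 58 mm high; origin at the centre of its underside; stands between the places of the two chocks, in front of the batten
- windlass: bronze windlass (crank) lying flat left of the cheek: arm 260 mm along its own x, 36 mm high; its handle runs 140 mm to its +y at the -x end, its socket 43 mm to its -y at the +x end; origin under the middle of the arm
- hook_tip: iron boat hook tip lying behind the batten, 200 mm long along its own y, 30 mm high, its hook bending out 50 mm to its +x; origin under its middle
- shackle: steel shackle lying flat just in front of the cheek, about 65 mm by 62 mm, 16 mm high; origin under its middle
- mallet: wooden mallet lying along its own x beyond the right end of the batten, 290 mm long, head 70 x 110 x 60 mm at its +x end; origin under its middle
There are look-alikes about, which are no part of the job. What is shaped like the long_chock but turquoise or yellow is not meant.

How it is judged:
By the outcome, as a careful person would: the job done as asked, in the order asked, and still so for the second after the job is handed in, with the robot touching nothing.
It also fails if it takes over 59 s, if anything falls off the work surface, if the arm or the gripper's body presses on something with over 40 N, if the wrist force passes 120 N, or if a joint passes its speed limit or range.

ROBOT

A 7-joint arm with a two-finger parallel gripper is mounted at the origin on the work surface. World frame = base frame: x ahead of the robot, y to its left, z up, the work surface at z = 0. Lengths are in m, angles in rad, forces in N, time in s.
With the tool pointing down it reaches from about 0.35 to 0.9 m from the base axis. Payload 19.9 kg.
Tool frame: the origin (TCP) lies at the very end of the fingers, on their centre line; the grasp point (between the pads) lies 19 mm behind it; z points along the fingers, x is the direction in which the jaws open and shut, and the axes are right-handed (so a half turn about z gives the same grasp; the last joint's range is limited). The gripper opens to 94 mm and grips with 3 to 60 N. Pads are 16 mm wide; open, the fingers measure 119 mm over their backs; the gripper's body (75 mm by 177 mm) begins 78 mm behind the grasp point.
Start: joints at [1.06, 0.417, -0.01, 1.614, 0.005, 1.111, -0.053], TCP at [0.283, -0.557, 0.205] pointing down, gripper open.
Joint ranges: [-2.81, 2.81], [-0.39, 2.02], [-1.27, 1.25], [0.06, 2.57], [-1.19, 4.33], [0.19, 2], [-2.82, 2.82]. Speed limits (rad/s): [1.89, 1.89, 2.39, 2.39, 3.01, 3.01, 3.01].

INTERFACE

Orientations are given as a unit quaternion [w, x, y, z].
In Python, from station import manip, optics, order gives the robot as it stands.
- The arm moves only by the shell command python3 -m inch 'ROWS'. ROWS is JSON, a list of rows, each a list of 3 entries, a list of its own where there are three numbers: the shift along the world's x, y, z in cm, then the turn, a rotation vector about the world's x, y, z in rad, then the opening, from -1 (shut) to 1 (fully open), so that 0 is half open. In form: [[[dx, dy, dz], [rx, ry, rz], gripper], ...]. A call has 1 to 10 rows; each row is the pose to reach, as a shift and turn from the pose commanded when the call began; what a row does not reach only later rows make up. A row lasts 1/8 s, in which the tool goes at most 62.5 mm and 10.7 degrees, less where a joint would pass 70% of its speed; a pose out of reach is approached as far as the arm can. A call with a gripper value outside its range is refused whole. The fingers move at their own pace and stop on an object; the grip force is fixed at half the most. Time passes only in rows, so rows that repeat a pose let the fingers close. It gives the time, the measured TCP pose, the force and the opening at its end, in the units of the state.
- manip.read_state(): the state, without advancing time (a new reading comes with each control period).
- optics.get_image(name): name is "side" or "top"; returns a dict with "pixels" (420x560x3 uint8, blue, green, red), "camera_matrix" (3x3 intrinsics, pixels), "R" (3x3) and "t" (3): a world point X has camera coordinates R X + t. Camera axes: x right, y down, z forward; pixel columns grow to the right and rows downward; lengths in m; the calibration is good to about 2 mm. A picture is of the moment at which its call begins. There is no depth.
- order.sign_off(): hands the job in, once; it reports no verdict.
Trained networks look in a picture, given as the dict that the camera call returned (one of the last four; its "shot" number tells which), for a name from the list of things; names that differ only in an ending like _2 or _b are one class to them, and where a whole thing is asked for, a point or a joint stands for the part that bears it (a point fixed in the world has none). Each returns a list of dicts, best first, with "conf" (0 to 1); they miss things now and then, are a little off and sometimes report something else, mostly with a low value. They report only what shows in the picture. A call takes as long as a camera call. They do not tell look-alikes from the thing itself.
- optics.look_for(picture, thing): "point" ([x, y, z] in m, in world coordinates, good to about 4 mm: the middle of the surface that is visible of it).
- optics.regions_of(picture, thing): "region" (420x560 bool, what is visible of it).
- optics.place_of(picture, thing): "point" ([x, y, z] in m, in world coordinates, good to about 4 mm: a listed point, or the origin of a listed thing).
The state is a dict: "clock": time; "qpos": joint angles; "qd": joint speeds; "tau": joint torques, N m; "position": TCP position; "tcp_rot": TCP orientation; "ft_force": force on the tool from outside, world axes, zero at the start; "moment": the same for the moment, N m; "opening": finger opening in m.
Only numpy, scipy, OpenCV 4.12 (cv2) and the standard library are available. Lean on these libraries where they do the work, as an engineer would, in place of code of your own. Each camera call takes 0.05 s, during which the arm holds its last target. There are 200 camera calls.

## Working session

There is one attempt and no reset: what is moved stays moved. The work goes in short steps, Python scripts to look and compute and a shell command to move; the robot and the scene stay as the last step left them, time stands still between calls to the robot, and variables do not carry over. Pictures are saved under pics/ and viewed, about 8 in all and at most 12, crops included, and the job is handed in when it is done.

```bash
mkdir -p pics; ls; python3 - <<'E'
from station import manip,optics
import cv2
print(manip.read_state())
for n in("top","side"):
    p=optics.get_image(n); cv2.imwrite(f"pics/{n}0.png",p["pixels"])
    print(n,p["camera_matrix"],p["R"],p["t"])
    for th in("long_chock","short_chock","grease_pot","stop","shackle","windlass"):
        for d in optics.place_of(p,th)[:5]: print(n,th,{k:v for k,v in d.items()})
E
```

```text
pics
{'clock': 0.0, 'qpos': array([ 1.05951477,  0.41795868, -0.0103253 ,  1.61419498,  0.0046852 ,
        1.11072723, -0.05301252]), 'qd': array([ 0.00213384,  0.00043311, -0.0010013 ,  0.00028547, -0.00167164,
        0.00153701,  0.00139933]), 'tau': array([ 3.26266672e-04, -8.51244164e+01,  6.38978295e-01, -4.26004207e+01,
       -4.87721153e-02,  1.85254100e-02,  4.67540281e-05]), 'position': array([ 0.28275449, -0.55693355,  0.20482599]), 'tcp_rot': array([-2.99661921e-04,  8.52261554e-01, -5.23115518e-01, -5.56502592e-04]), 'ft_force': array([-0.38387197,  0.95220404,  0.65616138]), 'moment': array([ 0.02146496, -0.02303528,  0.02404605]), 'opening': 0.09417414451753833}
top [[454.65029205   0.         284.50558954]
 [  0.         454.65029205 213.60822955]
 [  0.           0.           1.        ]] [[ 0.02992384 -0.99951209  0.00895214]
 [-0.99079081 -0.03084358 -0.13184173]
 [ 0.13205352 -0.00492449 -0.99123036]] [-0.06444082  0.51795902  1.05149449]
top long_chock {'point': [0.8315, 0.1154, -0.001], 'conf': 0.83}
top long_chock {'point': [0.2307, -0.2804, 0.0018], 'conf': 
[... 822 characters left out ...]
'point': [0.2383, -0.2748, -0.0021], 'conf': 0.93}
side long_chock {'point': [0.8304, 0.1132, -0.0056], 'conf': 0.65}
side long_chock {'point': [0.3495, -0.1616, 0.0038], 'conf': 0.57}
side long_chock {'point': [0.4991, 0.0102, 0.0023], 'conf': 0.56}
side short_chock {'point': [0.5035, -0.2569, -0.0024], 'conf': 0.83}
side grease_pot {'point': [0.4827, -0.1181, -0.001], 'conf': 0.61}
side stop {'point': [0.6225, 0.1542, 0.0004], 'conf': 0.78}
side shackle {'point': [0.4424, 0.1778, -0.0038], 'conf': 0.82}
side shackle {'point': [0.7462, -0.1076, 0.0], 'conf': 0.72}
side shackle {'point': [0.4825, -0.1192, -0.0006], 'conf': 0.34}
side windlass {'point': [0.4636, 0.2955, 0.0003], 'conf': 0.89}
```

View pics/top0.png

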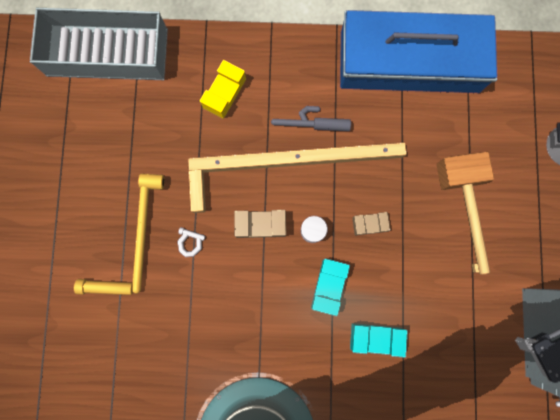

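```bash
python3 - <<'E'
import cv2
im=cv2.imread("pics/top0.png")[120:330,150:430]
cv2.imwrite("pics/crop0.png",cv2.resize(im,None,fx=2.85,fy=2.85,interpolation=cv2.INTER_CUBIC))
E
```

```text
(no output)
```

View pics/crop0.png

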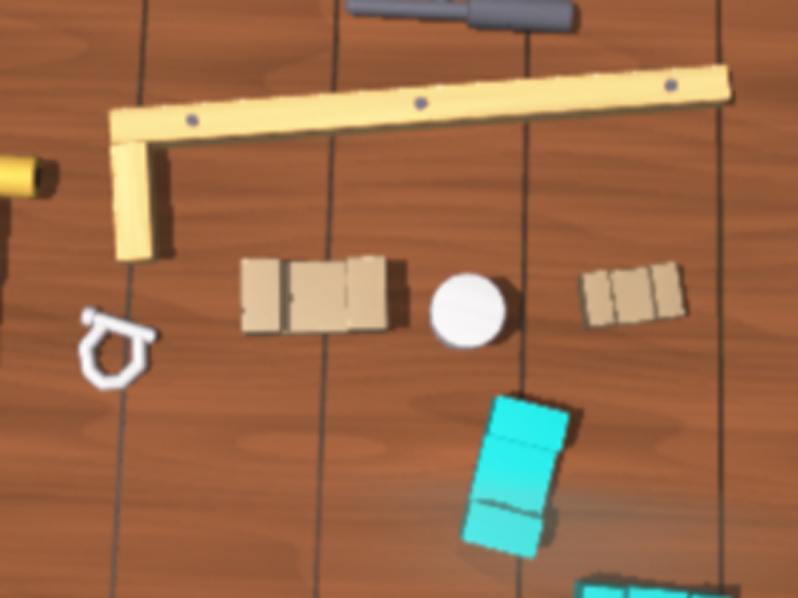

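```bash
cat > h.py <<'E'
import numpy as np
def w(p,uv,z):
    K,R,t=[np.array(p[k]) for k in("camera_matrix","R","t")]
    C=-R.T@t; d=R.T@np.linalg.inv(K)@np.array([uv[0],uv[1],1.]); return (C+d*(z-C[2])/d[2])[:2]
def cam(p,X):
    K,R,t=[np.array(p[k]) for k in("camera_matrix","R","t")]
    c=K@(R@np.array(X)+t); return c[:2]/c[2]
E
python3 - <<'E'
from h import *
from station import optics
import cv2
p=optics.get_image("top")
f=lambda x,y,z:w(p,(150+(x-.9)/2.85,120+(y-.9)/2.85),z)
for n,z,pts in(("batten",.035,[(155,142),(728,102),(718,68)]),("cheek",.035,[(151,143),(154,259),(116,260)]),("chock",.05,[(242,259),(243,333),(385,256),(388,330)]),("short",.035,[(583,273),(589,327),(677,263),(686,315)]),("pot",.058,[(431,310),(506,310),(468,274),(468,348)]),("shackle",.012,[(85,312),(155,335),(110,388),(148,352)])):
    print(n,*[f(*q,z).round(4) for q in pts])
for n in("top","side"):
    p=optics.get_image(n)
    for th in("long_chock","stop"):
        for d in optics.regions_of(p,th)[:4]:
            m=d["region"].astype(np.uint8); c=max(cv2.findContours(m,0,2)[0],key=cv2.contourArea)
            r=cv2.minAreaRect(c); print(n,th,d["conf"],m.sum(),[w(p,q,.03 if th!="stop" else .035).round(3).tolist() for q in cv2.boxPoints(r)])
E
```

```text
batten [0.621  0.1488] [ 0.6715 -0.3379] [ 0.7012 -0.3295]
cheek [0.62   0.1521] [0.521  0.1443] [0.5191 0.176 ]
chock [0.5212 0.0691] [0.46   0.0656] [ 0.5274 -0.0489] [ 0.4661 -0.0532]
short [ 0.5203 -0.2153] [ 0.4751 -0.2208] [ 0.5312 -0.2943] [ 0.4876 -0.3018]
pot [ 0.4829 -0.0877] [ 0.4848 -0.149 ] [ 0.5135 -0.1173] [ 0.4528 -0.1186]
shackle [0.4768 0.2044] [0.459 0.144] [0.4131 0.1795] [0.4445 0.1491]
top long_chock 0.94 1552 [[0.205, -0.206], [0.27, -0.212], [0.261, -0.343], [0.196, -0.336]]
top long_chock 0.92 1382 [[0.298, -0.114], [0.417, -0.141], [0.404, -0.205], [0.285, -0.177]]
top long_chock 0.82 1283 [[0.524, 0.074], [0.533, -0.048], [0.468, -0.052], [0.459, 0.068]]
top long_chock 0.7 1480 [[0.786, 0.176], [0.909, 0.117], [0.872, 0.05], [0.75, 0.11]]
top stop 0.65 3818 [[0.647, 0.193], [0.712, -0.336], [0.577, -0.346], [0.515, 0.174]]
side long_chock 0.89 682 [[0.255, -0.374], [0.182, -0.376], [0.211, -0.168], [0.277, -0.167]]
side long_chock 0.85 1355 [[0.9, 0.143], [0.909, 0.018], [0.752, 0.098], [0.755, 0.211]]
side long_chock 0.77 828 [[0.42, -0.099], [0.407, -0.232], [0.282, -0.2], [0.303, -0.072]]
side long_chock 0.56 924 [[0.527, -0.079], [0.461, -0.081], [0.461, 0.111], [0.52, 0.113]]
side stop 0.75 2029 [[0.714, -0.33], [0.539, -0.332], [0.518, 0.223], [0.643, 0.225]]
```

Candidates: yellow (223,88), turquoise (331,287) and (380,341), short wooden (372,223), long wooden (260,223). The crop shows the last one is the bare-wood 120 x 60 chock, so that is the one. It is at about (0.494, 0.008) with yaw about 3°. The stop corner is at about (0.6205, 0.151), turned about 5.8°.

```bash
python3 -m inch '[[[15.6,56,0],[0,0,-0.37],0.5],[[15.6,56,0],[0,0,-0.37],0.5],[[15.6,56,0],[0,0,-0.37],0.5],[[15.6,56,0],[0,0,-0.37],0.5],[[15.6,56,0],[0,0,-0.37],0.5],[[15.6,56,0],[0,0,-0.37],0.5],[[15.6,56,0],[0,0,-0.37],0.5],[[15.6,56,0],[0,0,-0.37],0.5],[[15.6,56,0],[0,0,-0.37],0.5],[[15.6,56,0],[0,0,-0.37],0.5]]'
python3 -m inch '[[[0,0,0],[0,0,0],0.5],[[0,0,0],[0,0,0],0.5]]'
```

```text
clock: 2.3
position: [0.4394, 0.0062, 0.2057]
tcp_rot: [-0.0, 0.743, -0.669, 0.0]
ft_force: [-0.4, -0.8, 0.5]
opening: 0.0707
clock: 2.55
position: [0.4388, 0.0017, 0.2054]
tcp_rot: [0.0, 0.741, -0.671, 0.0]
ft_force: [0.2, -0.0, 0.7]
opening: 0.0704
```

```bash
python3 -m inch '[[[0,0,-5],[0,0,0],0.5],[[0,0,-10],[0,0,0],0.5],[[0,0,-15],[0,0,0],0.5],[[0,0,-18],[0,0,0],0.5],[[0,0,-19.3],[0,0,0],0.5],[[0,0,-19.3],[0,0,0],0.5]]'
python3 - <<'E'
from station import optics
import cv2,numpy as np
a=optics.get_image("top")["pixels"][120:330,150:430];b=optics.get_image("side")["pixels"]
a=cv2.resize(a,None,fx=1.9,fy=1.9);b=cv2.resize(b[60:270,140:420],None,fx=1.9,fy=1.9)
cv2.imwrite("pics/a.png",cv2.resize(np.vstack([a,b]),None,fx=.75,fy=.75))
E
```

```text
clock: 3.3
position: [0.4388, 0.0022, 0.0124]
tcp_rot: [0.0, 0.741, -0.671, -0.0]
ft_force: [1.1, -1.2, 0.2]
opening: 0.0706
```

View pics/a.png

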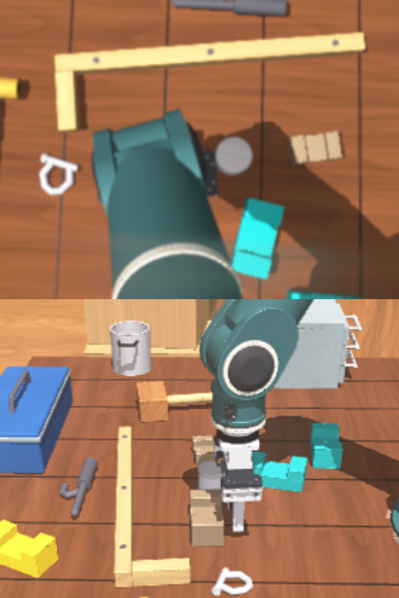

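The top view is blocked by the arm. The side view shows the fingers on the robot side of the chock with nothing else near, so I start pushing.

```bash
python3 -m inch '[[[1,0.1,0],[0,0,0],0.5],[[2,0.2,0],[0,0,0],0.5],[[3,0.3,0],[0,0,0],0.5],[[4,0.4,0],[0,0,0],0.5],[[5,0.5,0],[0,0,0],0.5],[[6,0.6,0],[0,0,0],0.5],[[7,0.7,0],[0,0,0],0.5],[[8,0.8,0],[0,0,0],0.5],[[9,0.9,0],[0,0,0],0.5],[[9.5,0.95,0],[0,0,0],0.5]]'
python3 -m inch '[[[0.7,0.07,0],[0,0,0],0.5],[[1.2,0.12,0],[0,0,0],0.5],[[1.6,0.16,0],[0,0,0],0.5],[[2,0.2,0],[0,0,0],0.5],[[2,0.2,0],[0,0,0],0.5]]'
python3 - <<'E'
from station import optics
import cv2,numpy as np
b=optics.get_image("side")["pixels"]
cv2.imwrite("pics/b.png",cv2.resize(b[130:290,180:380],None,fx=3,fy=3,interpolation=2))
E
```

```text
clock: 4.65
position: [0.5345, 0.0123, 0.0124]
tcp_rot: [0.0, 0.741, -0.671, -0.0]
ft_force: [-4.5, 0.1, 3.9]
opening: 0.0705
clock: 5.28
position: [0.5544, 0.0143, 0.0125]
tcp_rot: [-0.0, 0.742, -0.671, 0.0]
ft_force: [0.2, 0.1, 0.0]
opening: 0.0704
```

View pics/b.png

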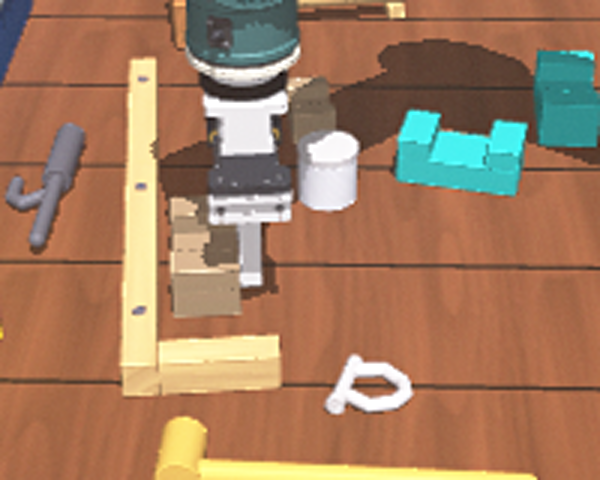

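The chock is parallel to the batten with about 10 mm of gap left. I close it slowly and watch the force.

```bash
python3 -m inch '[[[0.3,0.03,0],[0,0,0],0.5],[[0.6,0.06,0],[0,0,0],0.5],[[0.8,0.08,0],[0,0,0],0.5],[[0.9,0.09,0],[0,0,0],0.5]]'
python3 -m inch '[[[0.15,0.015,0],[0,0,0],0.5],[[0.25,0.025,0],[0,0,0],0.5]]'
python3 -m inch '[[[0.1,0.01,0],[0,0,0],0.5],[[0.2,0.02,0],[0,0,0],0.5]]'
```

```text
clock: 5.82
position: [0.5629, 0.0151, 0.0124]
tcp_rot: [0.0, 0.741, -0.671, -0.0]
ft_force: [-4.9, -0.1, 4.5]
opening: 0.0704
clock: 6.08
position: [0.5656, 0.0154, 0.0124]
tcp_rot: [-0.0, 0.742, -0.671, 0.0]
ft_force: [-3.3, 0.2, 2.1]
opening: 0.0706
clock: 6.32
position: [0.5669, 0.0155, 0.0124]
tcp_rot: [0.0, 0.742, -0.671, -0.0]
ft_force: [-12.0, -1.0, 9.8]
opening: 0.0699
```

```bash
python3 -m inch '[[[0.1,0.01,0],[0,0,0],0.5],[[0.1,0.01,0],[0,0,0],0.5]]'
python3 - <<'E'
from station import optics
import cv2,numpy as np
b=optics.get_image("side")["pixels"]
cv2.imwrite("pics/c.png",cv2.resize(b[170:270,210:310],None,fx=5,fy=5,interpolation=2))
E
```

```text
clock: 6.58
position: [0.5669, 0.0155, 0.0122]
tcp_rot: [0.001, 0.742, -0.671, -0.001]
ft_force: [-14.2, -0.8, 12.0]
opening: 0.0701
```

View pics/c.png

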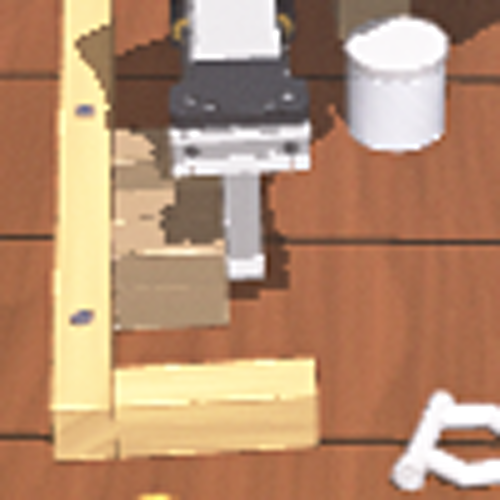

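Flat on the batten: the contact position matches the expected -68 mm, at 14 N. Next I retract, lift and go round to the chock's far end.

```bash
python3 -c "
from station import manip;print(manip.read_state()['qpos'].round(2))"
python3 -m inch '[[[-1,-0.1,0],[0,0,0],0.5],[[-3,-0.3,0],[0,0,0],0.5],[[-3,-0.3,5],[0,0,0],0.5],[[-3,-0.3,10],[0,0,0],0.5],[[-3,-0.3,12],[0,0,0],-0.6],[[-3,-0.3,12],[0,0,0],-0.6]]'
```

```text
[ 0.16  0.59 -0.31  1.88  0.26  0.71 -1.77]
clock: 7.38
position: [0.5394, 0.0126, 0.1338]
tcp_rot: [-0.001, 0.741, -0.671, 0.001]
ft_force: [-0.6, -0.5, -0.1]
opening: 0.0537
```

```bash
python3 -m inch '[[[6.9,-8.7,0],[0,0,1.571],-0.6],[[6.9,-8.7,0],[0,0,1.571],-0.6],[[6.9,-8.7,0],[0,0,1.571],-0.6],[[6.9,-8.7,0],[0,0,1.571],-0.6],[[6.9,-8.7,0],[0,0,1.571],-0.6],[[6.9,-8.7,0],[0,0,1.571],-0.6],[[6.9,-8.7,0],[0,0,1.571],-0.6],[[6.9,-8.7,0],[0,0,1.571],-0.6],[[6.9,-8.7,0],[0,0,1.571],-0.6],[[6.9,-8.7,0],[0,0,1.571],-0.6]]'
python3 -m inch '[[[0,0,0],[0,0,0],-0.6]]'
python3 - <<'E'
from station import optics
import cv2,numpy as np
a=optics.get_image("top")["pixels"];b=optics.get_image("side")["pixels"]
cv2.imwrite("pics/d.png",np.hstack([cv2.resize(x,None,fx=2.6,fy=2.6,interpolation=2) for x in (a[130:270,170:320],b[130:270,190:340])]))
E
```

```text
clock: 8.62
position: [0.607, -0.0743, 0.1311]
tcp_rot: [-0.0, 0.999, 0.05, -0.001]
ft_force: [0.2, 0.9, -0.4]
opening: 0.0189
clock: 8.75
position: [0.6072, -0.0742, 0.1317]
tcp_rot: [-0.0, 0.999, 0.049, -0.0]
ft_force: [0.5, 1.3, -0.2]
opening: 0.0188
```

View pics/d.png

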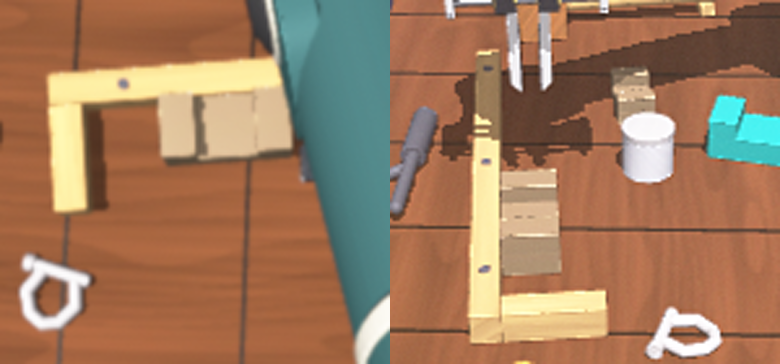

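```bash
python3 -m inch '[[[0,0,-4],[0,0,0],-0.6],[[0,0,-8],[0,0,0],-0.6],[[0,0,-11],[0,0,0],-0.6],[[0,0,-12],[0,0,0],-0.6],[[0,0,-12],[0,0,0],-0.6]]'
python3 -m inch '[[[-0.1,1,0],[0,0,0],-0.6],[[-0.2,2,0],[0,0,0],-0.6],[[-0.3,3,0],[0,0,0],-0.6],[[-0.4,4,0],[0,0,0],-0.6],[[-0.4,4,0],[0,0,0],-0.6]]'
python3 -m inch '[[[-0.1,1,0],[0,0,0],-0.6],[[-0.2,2,0],[0,0,0],-0.6],[[-0.3,3,0],[0,0,0],-0.6],[[-0.35,3.5,0],[0,0,0],-0.6],[[-0.4,4,0],[0,0,0],-0.6]]'
python3 - <<'E'
from station import optics
import cv2,numpy as np
a=optics.get_image("top")["pixels"];b=optics.get_image("side")["pixels"]
cv2.imwrite("pics/e.png",np.hstack([cv2.resize(x,None,fx=2.6,fy=2.6,interpolation=2) for x in (a[130:270,170:320],b[130:270,190:340])]))
E
```

```text
clock: 9.48
position: [0.6075, -0.0741, 0.0126]
tcp_rot: [-0.0, 0.999, 0.05, -0.0]
ft_force: [0.6, -0.2, 0.7]
opening: 0.0187
clock: 10.1
position: [0.6035, -0.0332, 0.0127]
tcp_rot: [-0.0, 0.999, 0.051, 0.0]
ft_force: [0.2, 0.1, 0.6]
opening: 0.0187
clock: 10.72
position: [0.5994, 0.0055, 0.0124]
tcp_rot: [0.0, 0.999, 0.05, -0.0]
ft_force: [-0.7, -6.1, 4.3]
opening: 0.0192
```

View pics/e.png

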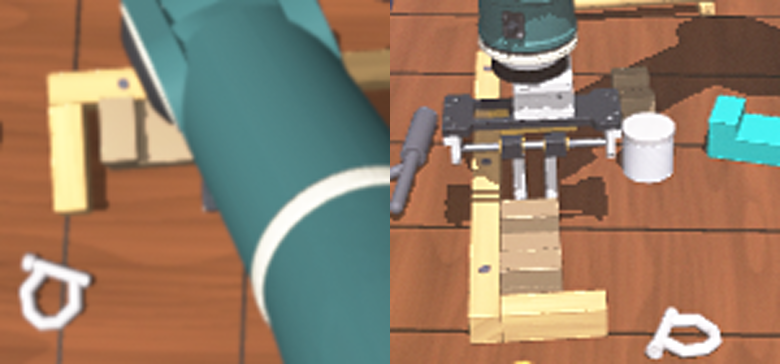

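It is sliding flat along the batten, with about 15 mm to go.

```bash
python3 -m inch '[[[-0.05,0.5,0],[0,0,0],-0.6],[[-0.1,1,0],[0,0,0],-0.6],[[-0.12,1.2,0],[0,0,0],-0.6]]'
python3 -m inch '[[[-0.02,0.15,0],[0,0,0],-0.6],[[-0.03,0.3,0],[0,0,0],-0.6]]'
python3 -m inch '[[[-0.02,0.12,0],[0,0,0],-0.6],[[-0.02,0.2,0],[0,0,0],-0.6]]'
```

```text
clock: 11.2
position: [0.5981, 0.0181, 0.0124]
tcp_rot: [-0.0, 0.999, 0.05, -0.0]
ft_force: [-0.7, -4.5, 2.2]
opening: 0.0186
clock: 11.45
position: [0.5979, 0.0207, 0.0123]
tcp_rot: [-0.0, 0.999, 0.05, -0.0]
ft_force: [0.1, -3.0, 1.0]
opening: 0.0188
clock: 11.7
position: [0.5977, 0.0229, 0.0124]
tcp_rot: [-0.0, 0.999, 0.05, -0.0]
ft_force: [-1.1, -2.5, -0.1]
opening: 0.0193
```

```bash
python3 -m inch '[[[-0.01,0.1,0],[0,0,0],-0.6],[[-0.02,0.2,0],[0,0,0],-0.6]]'
python3 -m inch '[[[-0.01,0.1,0],[0,0,0],-0.6],[[-0.01,0.1,0],[0,0,0],-0.6]]'
```

```text
clock: 11.95
position: [0.5977, 0.0235, 0.0124]
tcp_rot: [0.001, 0.999, 0.05, -0.0]
ft_force: [0.7, -11.0, 1.0]
opening: 0.0191
clock: 12.2
position: [0.5978, 0.0235, 0.0124]
tcp_rot: [0.001, 0.999, 0.049, 0.0]
ft_force: [1.5, -12.5, 0.6]
opening: 0.0189
```

It is against the cheek: the TCP has stopped moving and the force has risen to 12 N. I back off along -y, lift and move clear to look.

```bash
python3 -m inch '[[[0.1,-1,0],[0,0,0],-0.6],[[0.3,-3,0],[0,0,0],-0.6],[[0.3,-3,6],[0,0,0],-0.6],[[0.3,-3,12],[0,0,0],-0.6],[[0.3,-3,18],[0,0,0],-0.6],[[-5,-9,20],[0,0,0],-0.6],[[-10,-15,20],[0,0,0],-0.6],[[-15,-21,20],[0,0,0],-0.6],[[-20,-27,20],[0,0,0],-0.6],[[-20,-33,20],[0,0,0],-0.6]]'
python3 -m inch '[[[0,-6,0],[0,0,0],-0.6],[[0,-10,0],[0,0,0],-0.6],[[0,-10,0],[0,0,0],-0.6]]'
python3 - <<'E'
from station import optics
import cv2,numpy as np
from h import *
t=optics.get_image("top");a=t["pixels"];b=optics.get_image("side")["pixels"]
for th in("short_chock","grease_pot","shackle","long_chock","stop"):print(th,[ (d["point"],d["conf"]) for d in optics.place_of(t,th)][:4])
cv2.imwrite("pics/f.png",np.hstack([cv2.resize(a[140:230,180:300],None,fx=3.3,fy=3.3,interpolation=2),cv2.resize(b[170:260,205:325],None,fx=3.3,fy=3.3,interpolation=2)]))
E
```

```text
clock: 13.45
position: [0.4155, -0.2538, 0.2128]
tcp_rot: [0.001, 0.999, 0.05, 0.0]
ft_force: [0.3, -0.2, 0.3]
opening: 0.0187
clock: 13.82
position: [0.4162, -0.3552, 0.2117]
tcp_rot: [-0.0, 0.999, 0.048, -0.0]
ft_force: [-0.9, 1.8, -1.4]
opening: 0.0185
short_chock [([0.4973, -0.2591, 0.0004], 0.66)]
grease_pot [([0.49, -0.1209, -0.0014], 0.79), ([0.6191, 0.1575, 0.0015], 0.55), ([0.4633, 0.2954, -0.0018], 0.38)]
shackle [([0.4378, 0.1812, -0.0033], 0.78)]
long_chock [([0.3499, -0.1577, -0.0006], 0.91), ([0.232, -0.2743, 0.0009], 0.9), ([0.5987, 0.0919, -0.0006], 0.85), ([0.8323, 0.1154, 0.0015], 0.65)]
stop [([0.6198, 0.1608, 0.0013], 0.56)]
```

View pics/f.png

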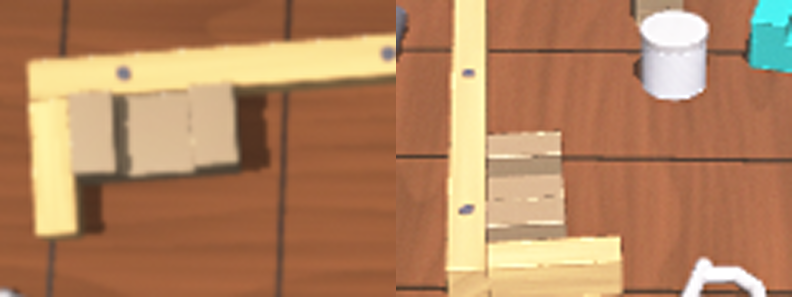

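It looks home. The sliding push left no sideways load on the chock, so I give it one light seating press towards the batten.

```bash
python3 -m inch '[[[11.1,43.1,0],[0,0,-1.571],0],[[11.1,43.1,0],[0,0,-1.571],0],[[11.1,43.1,0],[0,0,-1.571],0],[[11.1,43.1,0],[0,0,-1.571],0],[[11.1,43.1,0],[0,0,-1.571],0],[[11.1,43.1,0],[0,0,-1.571],0],[[11.1,43.1,0],[0,0,-1.571],0],[[11.1,43.1,0],[0,0,-1.571],0],[[11.1,43.1,0],[0,0,-1.571],0],[[11.1,43.1,0],[0,0,-1.571],0]]'
python3 -m inch '[[[0,0,0],[0,0,0],0],[[0,0,0],[0,0,0],0]]'
```

```text
clock: 15.42
position: [0.5283, 0.0815, 0.2123]
tcp_rot: [-0.0, 0.741, -0.671, -0.0]
ft_force: [0.1, -1.2, 0.3]
opening: 0.0468
clock: 15.68
position: [0.5285, 0.0792, 0.2123]
tcp_rot: [-0.0, 0.742, -0.67, 0.0]
ft_force: [-0.9, -0.0, 0.7]
opening: 0.0467
```

```bash
python3 -m inch '[[[0,0,-5],[0,0,0],0],[[0,0,-10],[0,0,0],0],[[0,0,-15],[0,0,0],0],[[0,0,-18.5],[0,0,0],0],[[0,0,-19.9],[0,0,0],0],[[0,0,-19.9],[0,0,0],0],[[1,0.1,-19.9],[0,0,0],0],[[2,0.2,-19.9],[0,0,0],0],[[2.6,0.26,-19.9],[0,0,0],0],[[2.8,0.28,-19.9],[0,0,0],0]]'
python3 -m inch '[[[0.1,0.01,0],[0,0,0],0],[[0.2,0.02,0],[0,0,0],0]]'
python3 -m inch '[[[0.1,0.01,0],[0,0,0],0],[[0.15,0.015,0],[0,0,0],0]]'
```

```text
clock: 16.92
position: [0.5571, 0.0821, 0.0134]
tcp_rot: [-0.0, 0.741, -0.671, 0.0]
ft_force: [-0.0, -0.4, 0.9]
opening: 0.0468
clock: 17.18
position: [0.5584, 0.0822, 0.0132]
tcp_rot: [0.0, 0.742, -0.671, -0.0]
ft_force: [0.1, 0.4, -0.2]
opening: 0.047
clock: 17.42
position: [0.5598, 0.0823, 0.0132]
tcp_rot: [0.0, 0.742, -0.671, -0.0]
ft_force: [-3.6, -0.4, 3.4]
opening: 0.0472
```

```bash
python3 -m inch '[[[0.1,0.01,0],[0,0,0],0],[[0.1,0.01,0],[0,0,0],0]]'
python3 -m inch '[[[0.1,0.01,0],[0,0,0],0],[[0.1,0.01,0],[0,0,0],0]]'
```

```text
clock: 17.68
position: [0.5599, 0.0823, 0.013]
tcp_rot: [0.001, 0.742, -0.671, -0.001]
ft_force: [-8.1, -1.3, 7.2]
opening: 0.0471
clock: 17.92
position: [0.56, 0.0823, 0.013]
tcp_rot: [0.002, 0.742, -0.671, -0.001]
ft_force: [-15.8, -2.6, 12.8]
opening: 0.0469
```

The chock is seated: the TCP did not move while the force rose to 16 N. Now I retreat and do the final check.

```bash
python3 -m inch '[[[-1,-0.1,0],[0,0,0],0],[[-3.5,-0.35,0],[0,0,0],0],[[-3.5,-0.35,6],[0,0,0],0],[[-3.5,-0.35,12],[0,0,0],0],[[-3.5,-0.35,18],[0,0,0],0],[[-8,-6,20],[0,0,0],0],[[-12,-12,20],[0,0,0],0],[[-14,-18,20],[0,0,0],0],[[-14,-24,20],[0,0,0],0],[[-14,-30,20],[0,0,0],0]]'
python3 -m inch '[[[0,-6,0],[0,0,0],0],[[0,-12,0],[0,0,0],0],[[0,-12,0],[0,0,0],0]]'
python3 - <<'E'
from station import optics
import cv2,numpy as np
t=optics.get_image("top");a=t["pixels"];b=optics.get_image("side")["pixels"]
for th in("short_chock","grease_pot","shackle","long_chock"):print(th,[ (d["point"],d["conf"]) for d in optics.place_of(t,th)][:4])
cv2.imwrite("pics/g.png",np.hstack([cv2.resize(a[140:310,170:390],None,fx=1.8,fy=1.8,interpolation=2),cv2.resize(b[130:300,185:405],None,fx=1.8,fy=1.8,interpolation=2)]))
E
```

```text
clock: 19.18
position: [0.4216, -0.204, 0.2138]
tcp_rot: [0.0, 0.741, -0.671, 0.001]
ft_force: [1.6, 0.0, -0.2]
opening: 0.0474
clock: 19.55
position: [0.4211, -0.3259, 0.2126]
tcp_rot: [0.0, 0.74, -0.673, -0.0]
ft_force: [-0.3, 0.3, 0.6]
opening: 0.0474
short_chock [([0.4897, -0.1227, 0.0009], 0.71), ([0.4981, -0.2552, 0.0009], 0.6)]
grease_pot [([0.4888, -0.1225, 0.0017], 0.82)]
shackle [([0.4392, 0.1784, -0.0063], 0.88), ([0.7523, -0.1052, -0.0007], 0.16)]
long_chock [([0.8315, 0.1169, -0.0016], 0.71), ([0.602, 0.0943, 0.0005], 0.64), ([0.2305, -0.2736, 0.0042], 0.56)]
```

View pics/g.png

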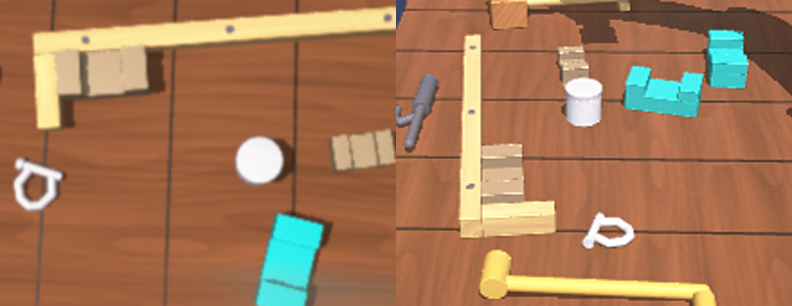

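The chock sits in the corner with both faces touching, and the pot, short chock and shackle have not moved.

```bash
python3 -c "
from station import order;print(order.sign_off())"
```

```text
the job is handed in; nothing more can be done
None
```

The long hardwood chock is home in the corner, flat against the batten with its end against the cheek. I handed the job in at about 20 s on the robot's clock.

- **How it was done:** I pushed the chock back to the batten with two spread fingers. I then slid it along to the cheek by pushing on its far end, and finished with a light press towards the batten. It stayed flat on the bench throughout.
- **Forces:** Each push ended with the fingers stopped and the force rising to 12–16 N, well inside the limits.
- **Chock position:** Both final camera views show it in contact with batten and cheek. The network's last origin reading was (0.602, 0.094), against my computed home of (0.597, 0.088). It is off by about 5 mm in x and 6 mm in y, slightly more than the network's stated 4 mm. I put that down to measurement error, as the chock was pressed against both faces.
- **Other objects:** The grease pot, short chock and shackle read within a few mm of where they started. I did not re-measure the windlass, hook tip or mallet, but the arm never worked near them.
- **Network misreadings:** It gave a few false reports, such as the pot named as a short chock. I disregarded these after looking at the pictures.

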